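# Check a model car's four shock absorbers

## Robot

A 6-joint arm with a two-finger parallel gripper is mounted at the origin on the work surface. World frame = base frame: x ahead of the robot, y to its left, z up, the work surface at z = 0. Lengths are in mm, angles in rad, forces in N, time in s.
With the tool pointing down it reaches from about 350 to 875 mm from the base axis. Payload 4.2 kg.
Tool frame: the origin (TCP) lies midway between the tips of the shut fingers; the grasp point (between the pads) lies 19 mm behind it; z points along the fingers, y is the direction in which the jaws open and shut (so a half turn about z gives the same grasp; the last joint's range is limited). The gripper opens to 85 mm and grips with 20 to 120 N. Pads are 22 mm wide; open, the fingers measure 114 mm over their backs; the gripper's body (76 mm by 85 mm) begins 54 mm behind the grasp point. The pads swing forward as they close: fully open they stand 13 mm farther back than shut.
Start: joints at [-1.082, 0.385, 0.008, 0, -1.194, -0.259], TCP at [142.382, -608.545, 231.312] pointing down, gripper open.
Joint ranges: [-3.14, 3.14], [-1.21, 2.06], [-1.07, 1.41], [-3.16, 2.05], [-2.99, -0.16], [-3.1, 3.1]. Speed limits (rad/s): [2.79, 2.79, 3.14, 3.14, 3.14, 3.14].

## Interface

Orientations are given as a unit quaternion [x, y, z, w].
In Python, from bench import arm, eyes, nets gives the robot as it stands.
- The arm moves only by the tool jog_arm, never from a script. Its argument "rows" is a list of rows, each a list of 3 entries, a list of its own where there are three numbers: the shift along the tool's x, y, z in cm, then the turn, a rotation vector about the tool's x, y, z in degrees, then the finger opening in cm, from 0 to 8.54. In form: [[[x, y, z], [ax, ay, az], jaw], ...]. A call has 1 to 10 rows; each row shifts and turns the commanded pose from where the row before left it, along the tool's axes as they then stand; what a row does not reach is not made up. A row lasts 1/8 s, in which the tool goes at most 62.5 mm and 10.7 degrees, less where a joint would pass 70% of its speed; a pose out of reach is approached as far as the arm can. A call with a gripper value outside its range is refused whole. The fingers move at their own pace and stop on an object; the grip force is fixed at half the most. Time passes only in rows, so rows that do not move let the fingers close. It gives the time, the measured TCP pose, the force and the opening at its end, in the units of the state.
- arm.read_state(): the state, without advancing time (a new reading comes with each control period).
- eyes.get_image(name): name is "side" or "top"; returns the picture (400x640x3 uint8, red, green, blue); there is no depth.
- eyes.camera_model(name): a dict with "K" (3x3 intrinsics, pixels), "rvec" (rotation vector, rad) and "tvec" (3), from world to camera coordinates, as OpenCV has them. Camera axes: x right, y down, z forward; pixel columns grow to the right and rows downward; lengths in mm; the calibration is good to about 2 mm. A picture is of the moment at which its call begins. camera_model takes no time and is no camera call.
- arm.job_done(): hands the job in, once; it reports no verdict.
Trained networks look in the newest picture that a camera, given by its name, has taken for a name from the list of things; names that differ only in an ending like _2 or _b are one class to them, and where a whole thing is asked for, a point or a joint stands for the part that bears it (a point fixed in the world has none). Each returns a list of dicts, best first, with "conf" (0 to 1); they miss things now and then, are a little off and sometimes report something else, mostly with a low value. They report only what shows in the picture. A call takes as long as a camera call.
- nets.boxes_of(camera, name): "position" ([column, row] as shares, 0 to 1, of the picture: columns of its width, rows of its height, amid what is visible of it).
The state is a dict: "clock": time; "joints": joint angles; "joint_vel": joint speeds; "joint_efforts": joint torques, N m; "position": TCP position; "ee_rot": TCP orientation; "contact_force": force on the tool from outside, world axes, zero at the start; "wrist_torque": the same for the moment, N m; "gripper_width": finger opening in mm.
Only numpy, scipy, OpenCV 4.12 (cv2) and the standard library are available. Lean on these libraries where they do the work, as an engineer would, in place of code of your own. Each camera call takes 0.05 s, during which the arm holds its last target.

## Task

Check the four shock absorbers of the model car by hand, going round it: push lightly down with the fingertips on the blue cap on top of the front left shock until that corner sinks about 1 cm, take the fingers off so that it springs up again, then do the same to the front right, rear right and rear left, in that order. The red bumper is the front, and left and right are those of a driver sitting in the car. Do not push a corner down to its stop, do not lift or shove the car, and leave the driver, bottle, tyre and battery beside it alone.

Things in the scene. Friction and masses are not known exactly. Their poses are not given: they have to be found in the camera images.
- car: Open 1:10 rally car, no shell, 350 x 166 mm, 1.5 kg, loose on the mat; its wheels do not roll. x to its nose (red bumper; silver motor behind the middle), y to its left, z up; origin on the mat midway between the wheels. Caps at x +-120 mm (front +), y +-45 (left +), z 100; the rest is under 90 mm high. Pushed on a cap, the corner gives about 1 mm per 0.6 N and springs back in about 0.3 s.
- mat: Green cutting mat 420 x 240 x 3 mm, fixed, under the car; its long side runs roughly along the car. Origin at the centre of its underside, on the desk.
- cap_fl: blue metal screw cap on top of the front left shock absorber, 18 mm across, flat top; the highest part of that corner. Origin at the middle of its top face, 100 mm above the mat at ride height; the black plate behind it ends 12 mm lower, towards the middle of the car. z up.
- cap_fr: blue metal screw cap on top of the front right shock absorber, 18 mm across, flat top; the highest part of that corner. Origin at the middle of its top face, 100 mm above the mat at ride height; the black plate behind it ends 12 mm lower, towards the middle of the car. z up.
- cap_rr: blue metal screw cap on top of the rear right shock absorber, 18 mm across, flat top; the highest part of that corner. Origin at the middle of its top face, 100 mm above the mat at ride height; the black plate behind it ends 12 mm lower, towards the middle of the car. z up.
- cap_rl: blue metal screw cap on top of the rear left shock absorber, 18 mm across, flat top; the highest part of that corner. Origin at the middle of its top face, 100 mm above the mat at ride height; the black plate behind it ends 12 mm lower, towards the middle of the car. z up.
- shock_fl (a joint): how far the front left shock is closed, m: about 0 at ride height, grows as that corner is pushed down; solid stop at 0.022, never let it get past 0.019; free to open to -0.010.
- shock_fr (a joint): how far the front right shock is closed, m: about 0 at ride height, grows as that corner is pushed down; solid stop at 0.022, never let it get past 0.019; free to open to -0.010.
- shock_rr (a joint): how far the rear right shock is closed, m: about 0 at ride height, grows as that corner is pushed down; solid stop at 0.022, never let it get past 0.019; free to open to -0.010.
- shock_rl (a joint): how far the rear left shock is closed, m: about 0 at ride height, grows as that corner is pushed down; solid stop at 0.022, never let it get past 0.019; free to open to -0.010.
- driver_grip (a point): Bystander: hex driver with a yellow handle, 190 mm long, lying beside the car on its right. Point at the middle of the handle.
- oil: Bystander: small standing shock-oil bottle, 32 mm across, 85 mm high, by the car's left front. Origin at the centre of its underside.
- spare_tyre: Bystander: spare black tyre lying flat on the desk left of the car, 68 mm across, 26 mm high. Origin at the centre of its underside.
- pack: Bystander: dark battery pack 94 x 46 x 25 mm lying flat on the desk left of the car. Origin at the centre of its underside.

How it is judged (in metres and radians):
On the way, in this order (a step that is already met when the one before it is completed fails the run):
1. the front left cap is pushed down by the fingers so that its corner sinks (shock closed by more than 5 mm) (value of joint shock_fl above 0.005 m and contact force between the fingers and cap_fl above 0.5 N), for 0.04 s.
2. the fingers are off the car and the front left corner has risen again (shock back within 3.5 mm of its ride height) (value of joint shock_fl below 0.0035 m and contact force between the fingers and car below 0.1 N), for 0.15 s.
3. the front right cap is pushed down by the fingers so that its corner sinks (shock closed by more than 5 mm) (value of joint shock_fr above 0.005 m and contact force between the fingers and cap_fr above 0.5 N), for 0.04 s.
4. the fingers are off the car and the front right corner has risen again (shock back within 3.5 mm of its ride height) (value of joint shock_fr below 0.0035 m and contact force between the fingers and car below 0.1 N), for 0.15 s.
5. the rear right cap is pushed down by the fingers so that its corner sinks (shock closed by more than 5 mm) (value of joint shock_rr above 0.005 m and contact force between the fingers and cap_rr above 0.5 N), for 0.04 s.
6. the fingers are off the car and the rear right corner has risen again (shock back within 3.5 mm of its ride height) (value of joint shock_rr below 0.0035 m and contact force between the fingers and car below 0.1 N), for 0.15 s.
7. the rear left cap is pushed down by the fingers so that its corner sinks (shock closed by more than 5 mm) (value of joint shock_rl above 0.005 m and contact force between the fingers and cap_rl above 0.5 N), for 0.04 s.
8. the fingers are off the car and the rear left corner has risen again (shock back within 3.5 mm of its ride height) (value of joint shock_rl below 0.0035 m and contact force between the fingers and car below 0.1 N), for 0.15 s.
At the end, for the whole second after the job is handed in: The caps were pushed in order, each closing its shock 5 to 19 mm and rising before the next. The car stands untouched, still and level, every shock within 3.5 mm of ride height, under 25 mm from its start; driver, bottle, tyre and battery within 15 mm of theirs (value of joint shock_fl between -0.0035 and 0.0035 m and value of joint shock_fr between -0.0035 and 0.0035 m and value of joint shock_rr between -0.0035 and 0.0035 m and value of joint shock_rl between -0.0035 and 0.0035 m and linear speed of car below 0.02 m/s and distance of car from where it was at the start of the episode below 0.025 m and angle between car's own z axis and vertical below 0.05 rad and distance of each of driver_grip, oil, spare_tyre, pack from where it was at the start of the episode below 0.015 m).
It fails at once if a corner is pushed down close to its stop (shock closed by more than 19 mm) (value of joint any of shock_fl, shock_fr, shock_rr, shock_rl above 0.019 m).
It fails at once if the robot bears on the car with more than 18 N (contact force between any of the arm, the fingers and car above 18 N).
It fails at once if the car is lifted (its frame rises more than 12 mm) or tipped (z of car in the frame of mat above 0.015 m or angle between car's own z axis and vertical above 0.25 rad).
It fails at once if the car is shoved along (its frame shifts more than 25 mm) (distance of car from where it was at the start of the episode above 0.025 m).
It fails at once if the hex driver, oil bottle, spare tyre or battery pack is disturbed (moved more than 15 mm) (distance of any of driver_grip, oil, spare_tyre, pack from where it was at the start of the episode above 0.015 m).
It also fails if it takes over 58 s, if anything falls off the work surface, if the arm or the gripper's body presses on something with over 40 N, if the wrist force passes 120 N, or if a joint passes its speed limit or range.

## Working session

There is one attempt and no reset: what is moved stays moved. The work goes in short steps, Python scripts to look and compute and a tool call to move; the robot and the scene stay as the last step left them, time stands still between calls to the robot, and variables do not carry over. Pictures are saved under pics/ and viewed, and the job is handed in when it is done.

Besides the shell and the picture viewer there is one more tool, called after ">>>" in YAML: its name, and indented under it one key for each argument. jog_arm: Moves the arm, as the interface text tells. Its arguments: {"type":"object","properties":{"rows":{"type":"array","items":{"type":"array"}}},"required":["rows"]}

```bash
mkdir -p pics; python3 - <<'E'
from bench import arm, eyes, nets
import cv2
for n in ("top","side"):
    im=eyes.get_image(n); cv2.imwrite(f"pics/{n}0.png",im[:,:,::-1])
    for o in ("cap_fl","cap_fr","cap_rr","cap_rl","car","mat","oil"):
        print(n,o,[( [round(float(v)*s,1) for v,s in zip(d["position"],(640,400))],round(d["conf"],2)) for d in nets.boxes_of(n,o)][:6])
    print(eyes.camera_model(n))
s=arm.read_state();print(s)
E
```

```text
top cap_fl [([324.5, 222.1], 0.44)]
top cap_fr [([298.9, 183.1], 0.65), ([289.4, 184.3], 0.65)]
top cap_rr []
top cap_rl [([419.5, 150.3], 0.61)]
top car [([351.2, 178.1], 0.93), ([324.9, 223.6], 0.23)]
top mat [([365.9, 198.7], 0.78)]
top oil [([331.5, 276.3], 0.78)]
{'K': array([[518.86062558,   0.        , 316.4620314 ],
       [  0.        , 518.86062558, 196.08211434],
       [  0.        ,   0.        ,   1.        ]]), 'rvec': array([ 2.0635049 , -2.17438823,  0.22456876]), 'tvec': array([  32.85507468,  531.61144135, 1009.57057327])}
side cap_fl [([284.9, 138.4], 0.69)]
side cap_fr []
side cap_rr [([285.6, 139.8], 0.58)]
side cap_rl [([321.6, 130.5], 0.49)]
side car [([328.2, 197.3], 0.66)]
side mat [([310.7, 242.9], 0.68)]
side oil [([420.9, 216.2], 0.69)]
{'K': array([[364.94922142,   0.        , 318.69292421],
       [  0.        , 364.94922142, 193.69207111],
       [  0.        ,   0.        ,   1.        ]]), 'rvec': array([ 0.3216129 , -2.68123975,  1.40991101]), 'tvec': array([555.24513643, 137.42447047, 632.34169437])}
{'clock': 0.8, 'joints': array([-1.08237971e+00,  3.84648760e-01,  7.90430039e-03,  4.51056230e-06,
       -1.19399482e+00, -2.58599450e-01]), 'joint_vel': array([ 0.00045564, -0.00150571,  0.00056992, -0.00064466, -0.00162334,
       -0.00015816]), 'joint_efforts': array([-6.63634250e-05, -3.92029023e+01,  1.88608164e+01,  4.19038385e+00,
       -2.49934465e-04, -1.18722508e-05]), 'position': array([ 142.39310928, -608.54250008,  231.34539295]), 'ee_rot': array([-1.14656700e-01,  9.93405174e-01, -2.73240932e-05,  8.45605034e-06]), 'contact_force': array([ 0.00215305,  0.78163047, -0.58835275]), 'wrist_torque': array([ 0.04538135, -0.00395221, -0.01594902]), 'gripper_width': 85.10755346472516}
```

View pics/top0.png

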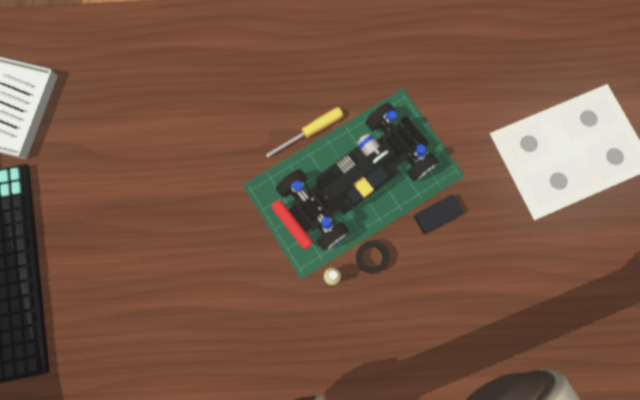

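View pics/side0.png

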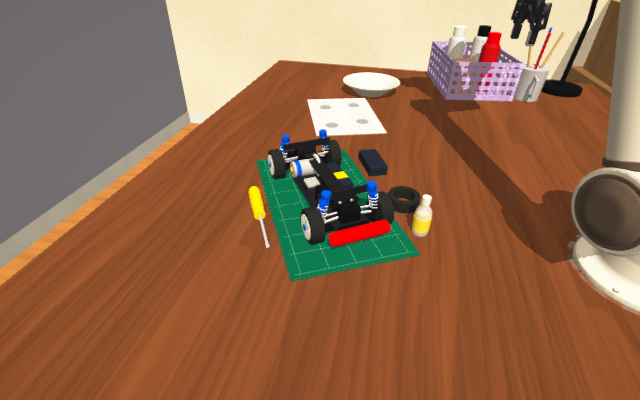

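The top view shows the bumper at (291,224). The caps are FL (326,222), FR (297,185), RR (390,115) and RL (420,150), with the bottle at (332,276) by the left front. The side view shows FR at (325,197), FL at (372,184), RR at (285,140) and RL at (323,133). Next I refine these with blue blobs and a rigid fit.

```bash
cat > h.py <<'E'
import numpy as np, cv2
from scipy.optimize import least_squares
from bench import arm, eyes, nets
C={'fl':(120,45),'fr':(120,-45),'rr':(-120,-45),'rl':(-120,45)}
def proj(P,n):
    m=eyes.camera_model(n)
    return cv2.projectPoints(np.array(P,float).reshape(-1,3),m['rvec'],m['tvec'],m['K'],None)[0].reshape(-1,2)
def caps(p,z=103):
    c,s=np.cos(p[2]),np.sin(p[2])
    return np.array([[p[0]+c*x-s*y,p[1]+s*x+c*y,z] for x,y in C.values()])
E
python3 - <<'E'
from h import *
for n in("top","side"):
    im=cv2.imread(f"pics/{n}0.png"); hsv=cv2.cvtColor(im,cv2.COLOR_BGR2HSV)
    m=cv2.inRange(hsv,(105,120,60),(128,255,255))
    k,l,st,ce=cv2.connectedComponentsWithStats(m)
    for i in range(1,k):
        if st[i,4]>8: print(n,st[i],ce[i].round(1))
a=cv2.imread("pics/top0.png")[80:280,240:470]; b=cv2.imread("pics/side0.png")[110:250,250:410]
cv2.imwrite("pics/ta.png",cv2.resize(a,None,fx=3,fy=3,interpolation=cv2.INTER_CUBIC)[:600])
cv2.imwrite("pics/sa.png",cv2.resize(b,None,fx=4,fy=4,interpolation=cv2.INTER_CUBIC))
E
```

```text
top [386 110  11  11  92] [391.3 114.6]
top [358 136  15  12  51] [365.  141.1]
top [415 144  11  13 108] [420.4 149.6]
top [292 181  11   9  80] [296.9 185. ]
top [321 216  11  13  96] [326.  222.3]
side [320 130   8   9  52] [322.8 133.7]
side [280 135  10  14  84] [284.5 140.4]
side [322 144   7   2  11] [324.8 144.4]
side [280 150   6   3   9] [283.  151.2]
side [294 160   8  18  72] [298.2 168. ]
side [366 181  12  17 149] [371.4 188.5]
side [318 190  14  19 192] [324.7 198.5]
side [318 209   8   4  14] [321.1 210.9]
side [303 225   3   5  11] [304.2 226.9]
```

View pics/ta.png

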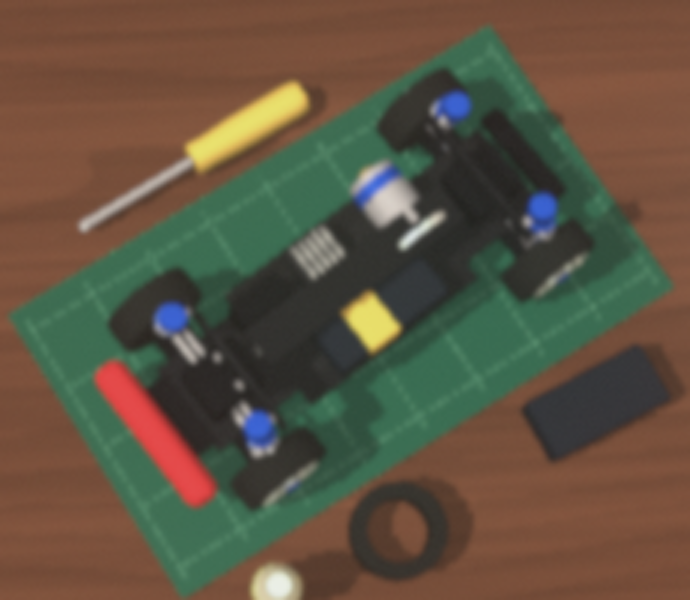

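View pics/sa.png

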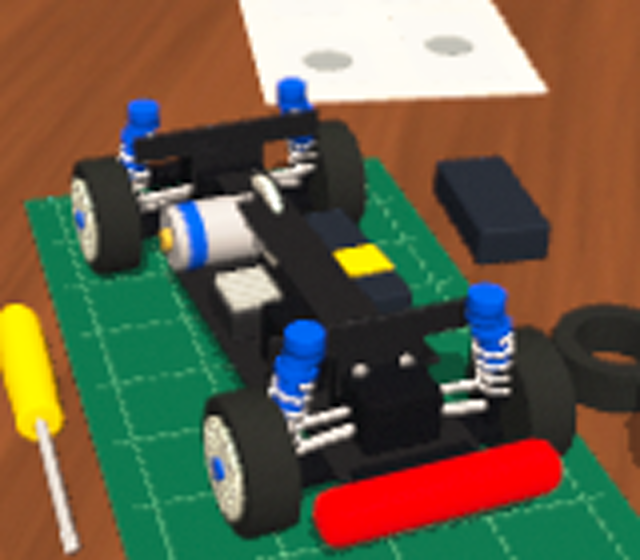

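The zoom shows the cap tops clearly. I fit the car pose to both cameras.

```bash
python3 - <<'E'
from h import *
T=np.array([[326,221.3],[297.2,185.2],[391.5,114.8],[420.9,149]])
S=np.array([[371.9,184],[326.2,193],[285.8,136.7],[323,131]])
def f(p):
    return np.r_[(proj(caps(p),"top")-T).ravel(),(proj(caps(p),"side")-S).ravel()]
# initial: back-project top
m=eyes.camera_model("top");R=cv2.Rodrigues(m['rvec'])[0]
def bp(uv,z,n="top"):
    m=eyes.camera_model(n);R=cv2.Rodrigues(m['rvec'])[0];c=-R.T@m['tvec']
    d=R.T@np.linalg.inv(m['K'])@np.r_[uv,1];return c+d*(z-c[2])/d[2]
P=np.array([bp(u,103) for u in T]);print(P.round(1)); print(np.array([bp(u,103,"side") for u in S]).round(1))
d=P[:2].mean(0)-P[2:].mean(0)
p0=[*P.mean(0)[:2],np.arctan2(d[1],d[0])]
r=least_squares(f,p0);print(r.x,np.degrees(r.x[2]));print(r.fun.reshape(-1,2).round(1));print(caps(r.x).round(1))
r=least_squares(lambda p:f(p)[:8],p0);print(r.x);print(caps(r.x).round(1))
print('cam',-R.T@m['tvec'])
for n,u,z in(("oil",(332,276),85),("drv",(322,123),12)):print(n,bp(u,z))
E
```

```text
[[ 471.9  -10.   103. ]
 [ 546.3   42.3  103. ]
 [ 681.9 -154.3  103. ]
 [ 607.3 -207.   103. ]]
[[ 473.9   -6.   103. ]
 [ 548.3   43.   103. ]
 [ 684.  -152.8  103. ]
 [ 609.7 -203.7  103. ]]
[578.06093593 -81.72397591   2.17358434] 124.53720897346847
[[-0.9 -0.5]
 [-0.2 -0.4]
 [ 0.3 -0.6]
 [-0.5 -0.8]
 [ 0.6 -0.6]
 [ 0.7 -0. ]
 [ 0.7 -0.4]
 [ 0.5 -0.4]]
[[ 473.    -8.4  103. ]
 [ 547.1   42.6  103. ]
 [ 683.2 -155.1  103. ]
 [ 609.  -206.1  103. ]]
[576.86963336 -82.27686614   2.17546145]
[[ 471.6   -9.1  103. ]
 [ 545.7   42.   103. ]
 [ 682.1 -155.4  103. ]
 [ 608.1 -206.6  103. ]]
cam [ 320.13413291   20.78128741 1095.44748754]
oil [367.67563289 -16.13212231  85.        ]
drv [703.96242608 -16.39226203  12.        ]
```

>>> jog_arm:
  rows:
    - [[-3.3,3.6,0],[0,0,0],0]
    - [[-3.3,3.6,0],[0,0,0],0]
    - [[-3.3,3.6,0],[0,0,0],0]
    - [[-3.3,3.6,0],[0,0,0],0]
    - [[-3.3,3.6,0],[0,0,0],0]
    - [[-3.3,3.6,0],[0,0,0],0]
    - [[-3.3,3.6,0],[0,0,0],0]
    - [[-3.3,3.6,0],[0,0,0],0]
    - [[-3.3,3.6,0],[0,0,0],0]
    - [[-3.3,3.6,0],[0,0,0],0]

```text
clock: 2.05
position: [382.4, -181.4, 231.8]
ee_rot: [-0.115, 0.993, -0.0, 0.001]
contact_force: [1.1, -0.5, 0.3]
gripper_width: 0.2
```

>>> jog_arm:
  rows:
    - [[-3.3,3.7,0],[0,0,0],0]
    - [[-3.3,3.7,0],[0,0,0],0]
    - [[-3.3,3.7,0],[0,0,0],0]
    - [[-2.9,3.8,4],[0,0,0],0]
    - [[0,0,4],[0,0,0],0]
    - [[0,0,0],[0,0,0],0]
    - [[0,0,0],[0,0,0],0]

```text
clock: 2.92
position: [473.4, -8.8, 152.8]
ee_rot: [-0.115, 0.993, -0.0, 0.001]
contact_force: [1.0, -0.6, 0.2]
gripper_width: -0.0
```

```bash
python3 - <<'E'
from h import *
o=[]
for n,(x,y) in(("top",(250,140)),("side",(290,90))):
    im=eyes.get_image(n)[:,:,::-1].copy()
    print(n,proj([arm.read_state()['position'],[473,-8.4,103]],n))
    o.append(cv2.resize(im[y:y+140,x:x+130],None,fx=3,fy=3,interpolation=cv2.INTER_CUBIC))
cv2.imwrite("pics/c1.png",np.hstack(o))
E
```

```text
top [[325.89300231 216.23504114]
 [325.12409593 220.78267347]]
side [[375.01118296 159.06801547]
 [372.5128524  183.37119497]]
```

View pics/c1.png

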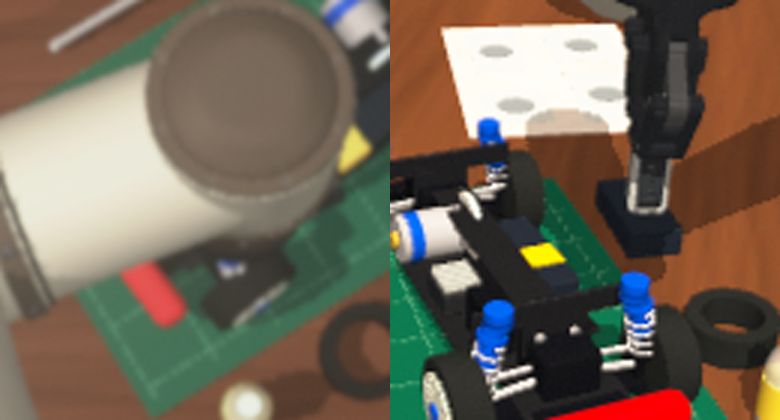

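The side view shows the fingertips at about (376,161), against a predicted (375,159), directly above the FL cap. I descend in small steps.

>>> jog_arm:
  rows:
    - [[0,0,2.5],[0,0,0],0]
    - [[0,0,1.8],[0,0,0],0]
    - [[0,0,0.2],[0,0,0],0]
    - [[0,0,0],[0,0,0],0]
    - [[0,0,0],[0,0,0],0]

```text
clock: 3.65
position: [473.2, -8.5, 107.5]
ee_rot: [-0.115, 0.993, 0.0, 0.001]
contact_force: [-0.0, 0.1, -0.0]
gripper_width: -0.0
```

>>> jog_arm:
  rows:
    - [[0,0,0.3],[0,0,0],0]
    - [[0,0,0.3],[0,0,0],0]
    - [[0,0,0.2],[0,0,0],0]
    - [[0,0,0],[0,0,0],0]
    - [[0,0,0],[0,0,0],0]

```text
clock: 4.28
position: [472.3, -8.3, 98.6]
ee_rot: [-0.115, 0.993, 0.0, -0.0]
contact_force: [-3.1, 3.3, 4.6]
gripper_width: -0.1
```

>>> jog_arm:
  rows:
    - [[0,0,0.2],[0,0,0],0]
    - [[0,0,0],[0,0,0],0]
    - [[0,0,0],[0,0,0],0]

```text
clock: 4.65
position: [472.0, -8.2, 96.8]
ee_rot: [-0.115, 0.993, 0.0, -0.0]
contact_force: [-3.2, 4.2, 8.3]
gripper_width: -0.4
```

```bash
python3 - <<'E'
from h import *
print(arm.read_state()['contact_force'],arm.read_state()['position'])
im=eyes.get_image("side")[:,:,::-1].copy();print(arm.read_state()['contact_force'])
o=[cv2.resize(i[115:250,270:410],None,fx=2.8,fy=2.8,interpolation=cv2.INTER_CUBIC) for i in (cv2.imread("pics/side0.png"),im)]
cv2.imwrite("pics/c2.png",np.hstack(o))
E
```

```text
[-3.1654518   4.16857441  8.33536566] [472.02515166  -8.18968651  96.77377602]
[-4.00874515  3.99319746  7.45896141]
```

View pics/c2.png

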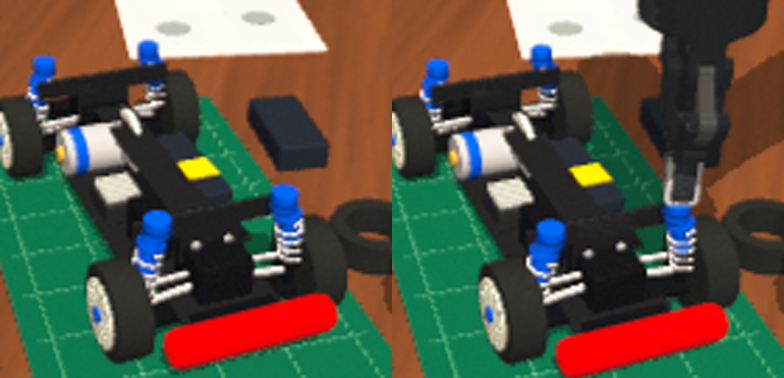

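The FL cap has sunk (crop row 185 → ~203), the bumper is about 7 mm lower on that side, and the tip is on the cap. I push 2 mm more, then release.

>>> jog_arm:
  rows:
    - [[0,0,0.2],[0,0,0],0]
    - [[0,0,0],[0,0,0],0]
    - [[0,0,0],[0,0,0],0]

```text
clock: 5.08
position: [471.8, -8.1, 94.9]
ee_rot: [-0.115, 0.993, 0.0, -0.001]
contact_force: [-4.4, 4.7, 10.4]
gripper_width: 0.3
```

>>> jog_arm:
  rows:
    - [[0,0,-1.5],[0,0,0],0]
    - [[0,0,-3],[0,0,0],0]
    - [[0,0,0],[0,0,0],0]
    - [[0,0,0],[0,0,0],0]
    - [[0,0,0],[0,0,0],0]
    - [[0,0,0],[0,0,0],0]
    - [[0,0,0],[0,0,0],0]

```text
clock: 5.95
position: [472.2, -8.7, 138.9]
ee_rot: [-0.115, 0.993, -0.0, -0.0]
contact_force: [-0.2, 0.9, -0.3]
gripper_width: -0.2
```

```bash
python3 - <<'E'
from h import *
im=eyes.get_image("side")[:,:,::-1].copy();print(arm.read_state()['contact_force'])
o=[cv2.resize(i[115:250,270:410],None,fx=2.8,fy=2.8,interpolation=cv2.INTER_CUBIC) for i in (cv2.imread("pics/side0.png"),im)]
cv2.imwrite("pics/side1.png",im)
cv2.imwrite("pics/c3.png",np.hstack(o))
E
```

```text
[-0.61152589 -0.48418729  0.22236932]
```

View pics/c3.png

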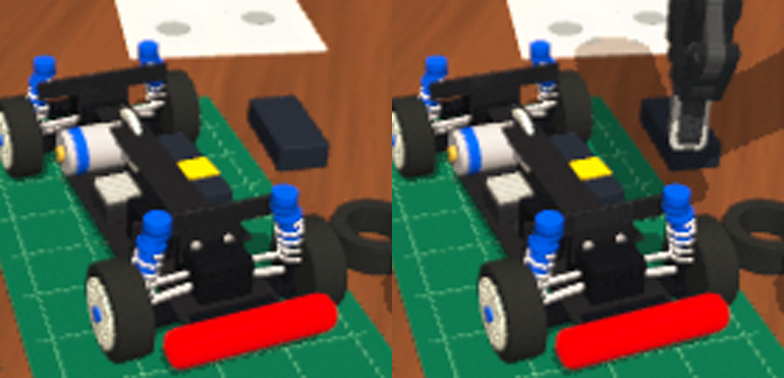

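FL is back at its original height and nothing has shifted. Next is FR.

>>> jog_arm:
  rows:
    - [[-4.2,1.6,0],[0,0,0],0]
    - [[-4.2,1.7,0],[0,0,0],0]
    - [[0,0,0],[0,0,0],0]
    - [[0,0,2],[0,0,0],0]
    - [[0,0,1.1],[0,0,0],0]
    - [[0,0,0],[0,0,0],0]
    - [[0,0,0],[0,0,0],0]

```text
clock: 6.88
position: [546.9, 42.6, 108.9]
ee_rot: [-0.115, 0.993, -0.0, 0.0]
contact_force: [0.4, -0.2, -0.2]
gripper_width: -0.3
```

>>> jog_arm:
  rows:
    - [[0,0,0.4],[0,0,0],0]
    - [[0,0,0.3],[0,0,0],0]
    - [[0,0,0.2],[0,0,0],0]
    - [[0,0,0],[0,0,0],0]
    - [[0,0,0],[0,0,0],0]

```text
clock: 7.5
position: [547.0, 43.1, 99.8]
ee_rot: [-0.115, 0.993, 0.0, 0.001]
contact_force: [-1.4, 3.0, 3.6]
gripper_width: -0.2
```

>>> jog_arm:
  rows:
    - [[0,0,0.3],[0,0,0],0]
    - [[0,0,0.2],[0,0,0],0]
    - [[0,0,0],[0,0,0],0]
    - [[0,0,0],[0,0,0],0]

```text
clock: 8.0
position: [547.4, 43.7, 95.5]
ee_rot: [-0.115, 0.993, 0.001, 0.001]
contact_force: [-3.2, 6.0, 7.9]
gripper_width: -0.1
```

```bash
python3 - <<'E'
from h import *
im=eyes.get_image("side")[:,:,::-1].copy();print(arm.read_state()['contact_force'])
o=[cv2.resize(i[115:250,270:410],None,fx=2.8,fy=2.8,interpolation=cv2.INTER_CUBIC) for i in (cv2.imread("pics/side0.png"),im)]
cv2.imwrite("pics/c4.png",np.hstack(o))
E
```

```text
[-3.45670654  5.85191438  8.99475063]
```

View pics/c4.png

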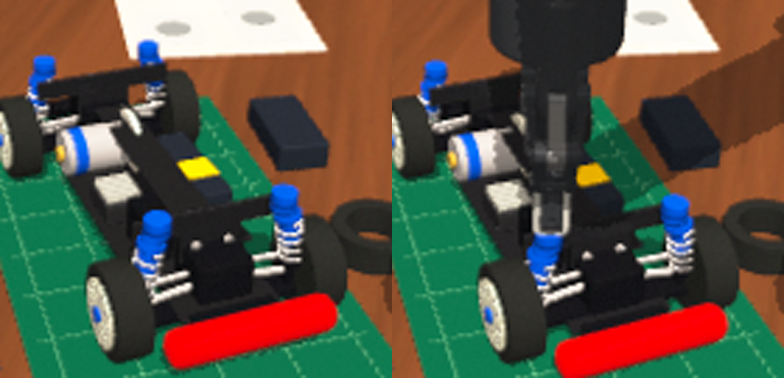

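FR has sunk under the tip. One more mm, then release and move over RR.

>>> jog_arm:
  rows:
    - [[0,0,0.1],[0,0,0],0]
    - [[0,0,0],[0,0,0],0]
    - [[0,0,0],[0,0,0],0]

```text
clock: 8.43
position: [547.5, 43.8, 94.7]
ee_rot: [-0.115, 0.993, 0.001, 0.001]
contact_force: [-4.0, 6.6, 9.8]
gripper_width: -0.3
```

>>> jog_arm:
  rows:
    - [[0,0,-1.5],[0,0,0],0]
    - [[0,0,-3],[0,0,0],0]
    - [[0,0,0],[0,0,0],0]
    - [[0,0,0],[0,0,0],0]
    - [[0,0,0],[0,0,0],0]
    - [[0,0,0],[0,0,0],0]
    - [[0,0,0],[0,0,0],0]

```text
clock: 9.3
position: [546.5, 42.6, 137.9]
ee_rot: [-0.115, 0.993, -0.0, -0.0]
contact_force: [0.9, -0.1, -0.3]
gripper_width: -0.2
```

>>> jog_arm:
  rows:
    - [[-1.8,-4.5,0],[0,0,0],0]
    - [[-1.8,-4.5,0],[0,0,0],0]
    - [[-1.8,-4.5,0],[0,0,0],0]
    - [[-1.8,-4.5,0],[0,0,0],0]
    - [[-1.6,-4.4,0],[0,0,0],0]
    - [[0,0,0],[0,0,0],0]
    - [[0,0,0],[0,0,0],0]

```text
clock: 10.18
position: [682.9, -155.3, 137.6]
ee_rot: [-0.114, 0.993, 0.0, -0.001]
contact_force: [-0.7, 0.6, -0.5]
gripper_width: -0.1
```

```bash
python3 - <<'E'
from h import *
im=eyes.get_image("side")[:,:,::-1].copy();print(arm.read_state()['contact_force'])
im2=eyes.get_image("top")[:,:,::-1].copy()
o=[cv2.resize(i[115:250,270:410],None,fx=2.8,fy=2.8,interpolation=cv2.INTER_CUBIC) for i in (cv2.imread("pics/side0.png"),im)]
cv2.imwrite("pics/c5.png",np.hstack(o))
E
```

```text
[0.67821174 0.43174025 0.23675235]
```

View pics/c5.png

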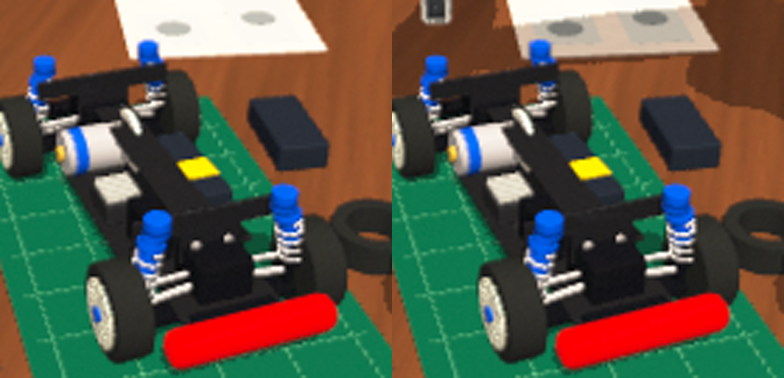

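The front is fully recovered, the car has not moved, and the tip is above RR. I press RR.

>>> jog_arm:
  rows:
    - [[0,0,1.9],[0,0,0],0]
    - [[0,0,1.0],[0,0,0],0]
    - [[0,0,0],[0,0,0],0]
    - [[0,0,0],[0,0,0],0]

```text
clock: 10.78
position: [683.8, -155.2, 110.1]
ee_rot: [-0.115, 0.993, -0.0, 0.001]
contact_force: [-0.5, 0.4, -0.7]
gripper_width: 0.1
```

>>> jog_arm:
  rows:
    - [[0,0,0.4],[0,0,0],0]
    - [[0,0,0.3],[0,0,0],0]
    - [[0,0,0.2],[0,0,0],0]
    - [[0,0,0],[0,0,0],0]
    - [[0,0,0],[0,0,0],0]

```text
clock: 11.4
position: [684.0, -155.7, 101.0]
ee_rot: [-0.115, 0.993, -0.0, 0.001]
contact_force: [1.3, -0.9, 1.9]
gripper_width: -0.0
```

>>> jog_arm:
  rows:
    - [[0,0,0.2],[0,0,0],0]
    - [[0,0,0.2],[0,0,0],0]
    - [[0,0,0],[0,0,0],0]
    - [[0,0,0],[0,0,0],0]

```text
clock: 11.9
position: [684.8, -156.1, 97.8]
ee_rot: [-0.115, 0.993, -0.001, 0.002]
contact_force: [1.7, -2.9, 5.4]
gripper_width: -0.2
```

```bash
python3 - <<'E'
from h import *
im=eyes.get_image("side")[:,:,::-1].copy();print(arm.read_state()['contact_force'])
o=[cv2.resize(i[105:215,250:370],None,fx=3.3,fy=3.3,interpolation=cv2.INTER_CUBIC) for i in (cv2.imread("pics/side0.png"),im)]
cv2.imwrite("pics/c6.png",np.hstack(o))
E
```

```text
[ 3.07601733 -2.86773767  5.67499583]
```

View pics/c6.png

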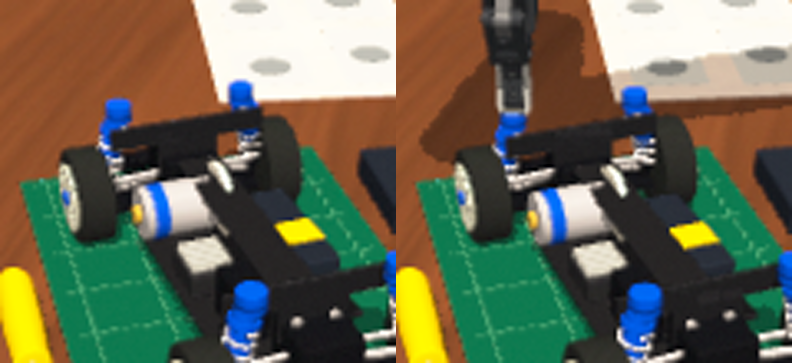

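RR is sinking under the tip. I push 3 mm more, release, and move to RL.

>>> jog_arm:
  rows:
    - [[0,0,0.2],[0,0,0],0]
    - [[0,0,0.1],[0,0,0],0]
    - [[0,0,0],[0,0,0],0]
    - [[0,0,0],[0,0,0],0]

```text
clock: 12.45
position: [685.5, -156.3, 95.7]
ee_rot: [-0.115, 0.993, -0.001, 0.003]
contact_force: [2.8, -2.6, 7.7]
gripper_width: -0.1
```

>>> jog_arm:
  rows:
    - [[0,0,-1.5],[0,0,0],0]
    - [[0,0,-3],[0,0,0],0]
    - [[0,0,0],[0,0,0],0]
    - [[0,0,0],[0,0,0],0]
    - [[0,0,0],[0,0,0],0]
    - [[0,0,0],[0,0,0],0]
    - [[0,0,0],[0,0,0],0]

```text
clock: 13.32
position: [683.1, -155.4, 137.7]
ee_rot: [-0.115, 0.993, 0.0, -0.001]
contact_force: [-0.2, 0.3, 0.5]
gripper_width: -0.2
```

>>> jog_arm:
  rows:
    - [[4.2,-1.6,0],[0,0,0],0]
    - [[4.2,-1.7,0],[0,0,0],0]
    - [[0,0,0],[0,0,0],0]
    - [[0,0,0],[0,0,0],0]

```text
clock: 13.82
position: [609.6, -206.7, 138.7]
ee_rot: [-0.115, 0.993, -0.0, 0.001]
contact_force: [-0.1, 0.2, 0.5]
gripper_width: 0.1
```

```bash
python3 - <<'E'
from h import *
im=eyes.get_image("side")[:,:,::-1].copy();print(arm.read_state()['contact_force'])
o=[cv2.resize(i[105:215,250:370],None,fx=3.3,fy=3.3,interpolation=cv2.INTER_CUBIC) for i in (cv2.imread("pics/side0.png"),im)]
cv2.imwrite("pics/c7.png",np.hstack(o))
E
```

```text
[0.20631558 0.72389442 0.35708743]
```

View pics/c7.png

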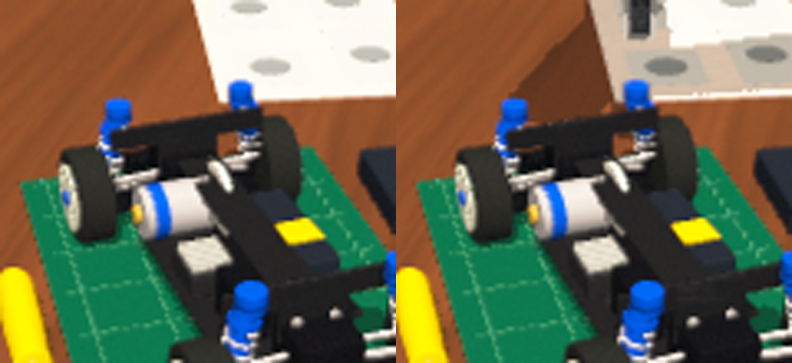

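RR is back up and the tip is over RL. I press RL.

>>> jog_arm:
  rows:
    - [[0,0,1.9],[0,0,0],0]
    - [[0,0,1.0],[0,0,0],0]
    - [[0,0,0],[0,0,0],0]
    - [[0,0,0],[0,0,0],0]

```text
clock: 14.38
position: [609.8, -206.6, 109.7]
ee_rot: [-0.115, 0.993, -0.0, 0.0]
contact_force: [-0.0, -0.5, 0.4]
gripper_width: 0.2
```

>>> jog_arm:
  rows:
    - [[0,0,0.4],[0,0,0],0]
    - [[0,0,0.3],[0,0,0],0]
    - [[0,0,0.2],[0,0,0],0]
    - [[0,0,0],[0,0,0],0]
    - [[0,0,0],[0,0,0],0]

```text
clock: 15.0
position: [609.6, -207.1, 101.0]
ee_rot: [-0.115, 0.993, -0.0, 0.001]
contact_force: [0.3, -2.0, 2.8]
gripper_width: -0.5
```

>>> jog_arm:
  rows:
    - [[0,0,0.2],[0,0,0],0]
    - [[0,0,0.2],[0,0,0],0]
    - [[0,0,0.1],[0,0,0],0]
    - [[0,0,0],[0,0,0],0]
    - [[0,0,0],[0,0,0],0]

```text
clock: 15.62
position: [610.1, -207.9, 96.9]
ee_rot: [-0.115, 0.993, -0.001, 0.001]
contact_force: [0.0, -5.3, 6.7]
gripper_width: 0.1
```

```bash
python3 - <<'E'
from h import *
im=eyes.get_image("side")[:,:,::-1].copy();print(arm.read_state()['contact_force'])
o=[cv2.resize(i[105:215,250:370],None,fx=3.3,fy=3.3,interpolation=cv2.INTER_CUBIC) for i in (cv2.imread("pics/side0.png"),im)]
cv2.imwrite("pics/c8.png",np.hstack(o))
E
```

```text
[ 0.78876103 -4.9876581   6.34960931]
```

View pics/c8.png

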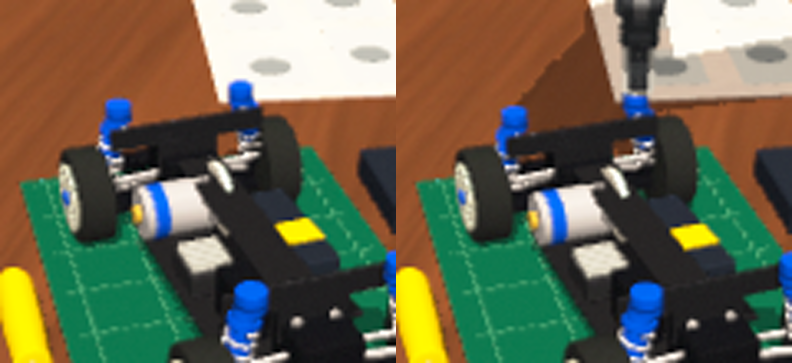

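RL is sinking under the tip. I push 2 mm more, release and rise clear.

>>> jog_arm:
  rows:
    - [[0,0,0.2],[0,0,0],0]
    - [[0,0,0],[0,0,0],0]
    - [[0,0,0],[0,0,0],0]

```text
clock: 16.05
position: [610.4, -208.2, 95.4]
ee_rot: [-0.115, 0.993, -0.002, 0.002]
contact_force: [-0.1, -5.4, 8.1]
gripper_width: 0.1
```

>>> jog_arm:
  rows:
    - [[0,0,-1.5],[0,0,0],0]
    - [[0,0,-3],[0,0,0],0]
    - [[0,0,-4],[0,0,0],0]
    - [[0,0,-4],[0,0,0],0]
    - [[0,0,0],[0,0,0],0]
    - [[0,0,0],[0,0,0],0]
    - [[0,0,0],[0,0,0],0]
    - [[0,0,0],[0,0,0],0]
    - [[0,0,0],[0,0,0],0]

```text
clock: 17.18
position: [608.9, -206.6, 217.6]
ee_rot: [-0.115, 0.993, 0.0, -0.001]
contact_force: [-0.3, -0.5, 0.1]
gripper_width: 0.2
```

```bash
python3 - <<'E'
from h import *
im=eyes.get_image("side")[:,:,::-1].copy();print(arm.read_state()['contact_force'])
a=cv2.imread("pics/side0.png")
o=[cv2.resize(i[110:260,240:440],None,fx=2,fy=2,interpolation=cv2.INTER_CUBIC) for i in (a,im)]
cv2.imwrite("pics/c9.png",np.hstack(o))
for i in (a,im):
    m=cv2.inRange(cv2.cvtColor(i,cv2.COLOR_BGR2HSV),(105,120,60),(128,255,255))
    k,l,st,ce=cv2.connectedComponentsWithStats(m);print([ce[j].round(1).tolist() for j in range(1,k) if st[j,4]>40])
E
```

```text
[-0.1607666   0.62276915 -0.2985593 ]
[[322.8, 133.7], [284.5, 140.4], [298.2, 168.0], [371.4, 188.5], [324.7, 198.5]]
[[322.5, 133.4], [284.5, 140.4], [298.2, 168.0], [371.5, 188.5], [324.6, 198.4]]
```

View pics/c9.png

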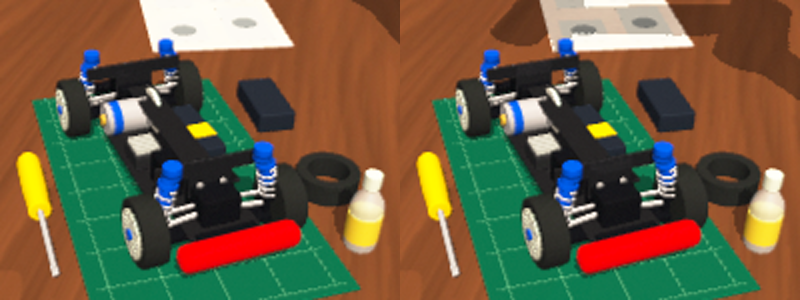

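The caps match their starting pixels within 0.3 px, and the bystanders show no movement. I hand in the job.

```bash
python3 -c "
from bench import arm
print(arm.job_done())"
```

```text
the job is handed in; nothing more can be done
None
```

I pushed the four shock caps down in order (front left, front right, rear right, rear left) and released each before starting the next. The job was handed in at about 17 s of the 58 s allowed, and no verdict came back.

- **Depth:** I estimate each corner sank about 7–8 mm, a little less than the 1 cm asked. That comes from the fingertip height (about 95 mm at the lowest, against a cap height of about 103 mm). The shock joints themselves could not be read.
- **Force:** The vertical force at the lowest point was 8–10.5 N. I also saw a sideways force of about 4–8 N while pressing. It is probably friction as the car pitched and rolled, and the combined force stayed under about 13 N.
- **Last check, from the side camera:** All four caps were back within 0.3 px of their starting positions. The car, driver, bottle, tyre and battery showed no visible movement, the fingers were well clear, and the force reading was only noise.
- **Disagreements:** The networks missed or mixed up some of the caps, so I used blue blobs read from the pictures plus a rigid fit of the car instead. The two cameras disagreed by 1–4 mm, and I used the combined fit.

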